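# Dock the camera monopod and draw it out to its second stop

## Robot

A 6-joint arm with a two-finger parallel gripper is mounted at the origin on a cart in front of the work surface, level with it; the furniture and walls round the work are solid. World frame = base frame: x ahead of the robot, y to its left, z up, the work surface at z = 0. Lengths are in mm, angles in degrees, forces in N, time in s.
With the tool pointing down it reaches from about 350 to 850 mm from the base axis. Payload 8.1 kg.
Tool frame: the origin (TCP) lies midway between the tips of the shut fingers; the grasp point (between the pads) lies 19 mm behind it; z points along the fingers, y is the line along which they close (so a half turn about z gives the same grasp; the last joint's range is limited). The gripper opens to 85 mm and grips with 20 to 120 N. Pads are 22 mm wide; open, the fingers measure 114 mm over their backs; the gripper's body (76 mm by 85 mm) begins 54 mm behind the grasp point. The pads swing forward as they close: fully open they stand 13 mm farther back than shut.
Start: joints at [-77.258, 7.471, 85.268, -0, 87.261, -4.893], TCP at [181.798, -571.8, 231.292] pointing down, gripper open.
Joint ranges: [-169.43, 169.43], [-51.17, 129.36], [1.28, 143.12], [-76.62, 256.62], [0, 156.53], [-152.29, 152.29]. Speed limits (degrees/s): [136.94, 136.94, 159.86, 180, 180, 180].

## Interface

Orientations are given as [roll, pitch, yaw] about the fixed x, y, z axes, in that order (R = Rz(yaw) Ry(pitch) Rx(roll)).
In Python, from bench import r gives the robot as it stands.
- The arm moves only by the tool step_arm, never from a script. Its arguments are lists of equal length, an entry for each row: "delta_pos": the shift along the world's x, y, z in units of 200 mm (1.0 is 200 mm), a list of three; "spin": the turn about the world's z in units of 180 degrees (1.0 is 180 degrees). In form: {"delta_pos": [[dx, dy, dz], ...], "spin": [spin, ...]}. A call has 1 to 8 rows; each row shifts and turns the commanded pose from where the row before left it; what a row does not reach is not made up. A row lasts 1/8 s, in which the tool goes at most 62.5 mm and 10.7 degrees, less where a joint would pass 70% of its speed; a pose out of reach is approached as far as the arm can. A call with a number of a shift or a turn outside -1 to 1 is refused whole. A call with a gripper value outside its range is refused whole. "gripper" is the opening, from -1 (shut) to 1 (fully open), set as the call begins (left out, the last holds). The fingers move at their own pace and stop on an object; "squeeze" is the grip in N (left out, the last holds). Time passes only in rows, so rows that do not move let the fingers close. It gives the time, the measured TCP pose, the force, the opening and the grip force at its end, in the units of the state.
- r.sense(): the state, without advancing time (a new reading comes with each control period).
- r.snapshot(name): name is "scene" or "top" or "wrist"; returns a dict with "pixels" (384x512x3 uint8, blue, green, red), "fx", "fy", "cx", "cy" (pixels), "dist_coeffs" ([k1, k2, p1, p2, k3] as OpenCV has them; the pictures are not rectified), "camera_from_world" (4x4, takes a point from world to camera coordinates). Camera axes: x right, y up, looking along -z (the intrinsics and any distortion apply to the point x, -y, -z); pixel columns grow to the right and rows downward; lengths in mm; the calibration is good to about 2 mm. A picture is of the moment at which its call begins. There is no depth.
- r.hand_in(): hands the job in; it is judged then, once.
The state is a dict: "time": time; "joint_pos": joint angles; "qd": joint speeds; "joint_efforts": joint torques, N m; "tool_pos": TCP position; "tcp_rot": TCP orientation; "ft_force": force on the tool from outside, world axes, zero at the start; "wrist_torque": the same for the moment, N m; "finger_gap": finger opening in mm; "grip_force": force on a finger pad.
Only numpy, scipy, OpenCV 4.12 (cv2) and the standard library are available. Lean on these libraries where they do the work, as an engineer would, in place of code of your own. Each camera call takes 0.05 s, during which the arm holds its last target. There are 200 camera calls.

## Task

We are about to take intake photos at the counter. With the telescoping camera monopod still closed, slide its round foot all the way home into the steel dock on the worktop. Then squeeze the spring button in its grip, draw the mast straight up past the first stop to the second stop (fully out), and finish while still holding it there by the grip, upright with the foot home in the dock, so that I can screw the camera on; don't knock the other things on the counter about.

Things in the scene. Friction and masses are not known exactly. Their poses are not given: they have to be found in the camera images.
- grip_centre (a point): centre of the monopod's black rubber grip: upright rounded block 34 mm (x) by 28 mm (y) by 46 mm high on top of the mast. Release button in the -x face, other sides plain. Held across y (28 mm), the button stays out, the mast stays locked and the whole pole (0.6 kg) can be carried. A plate and camera screw rise to 36 mm above this point. Closed and standing, it is 154 mm above the worktop
- button_face (a point): centre of the outer face of the steel release button, 15 mm wide, 26 mm high, 4.5 mm proud of the grip's -x face at grip-centre height. Squeezed flush (about 6 N, towards the grip's +x) it frees the mast; a spring returns it. Gripping across the grip's x faces (34 mm plus the button's 4.5 mm) presses it
- pole_foot (a point): centre of the underside of the monopod's weighted flat round foot, 56 mm across, 8 mm thick, with a slick sole that glides easily on the worktop (friction 0.12); the pole stands on it at any yaw. Above it a 36 mm cone narrows to a 27 mm outer tube; its 33 mm collar ends 128 mm above this point; closed, the grip begins 3 mm above the collar. z is along the pole, up
- dock: U-shaped steel keeper screwed to the worktop, 103 x 108 x 15 mm, no floor. Origin on the worktop, where the foot's centre is when home; +x is the way the foot slides in, the mouth looks to -x. Walls 63 mm apart; a 4 mm lip with its underside 11 mm up overhangs sides and back and holds the foot down, leaving a 40 mm slot. The back wall stops the foot about 1 mm past home
- dock_mouth (a point): middle of the flared mouth of the dock (90 mm wide there), on the worktop, 65 mm before home. The foot has to stand some 100 mm or more before home to be clear of the dock
- pole_mast (a joint): how far the mast is drawn out, m: 0 closed, 0.045 first stop, 0.090 second stop and end of travel. A catch locks it at each unless the button is squeezed; with the button held in it runs past the first stop (about 2 N friction) and stays where it is left. Let go between stops, it catches at the next
- pole_button (a joint): travel of the button, m: 0 out, 0.0045 flush with the grip; the catch is free from 0.003 on
- sticky_pad: yellow pad of notes, 76 x 76 x 11 mm, bystander; it and the monopod may have changed places. Origin at its underside
- binder_clip: binder clip, 32 x 52 x 15 mm, bystander
- marker_red: felt marker, 132 mm long, bystander
- coin_roll0: coin roll, 74 mm long, 21 mm thick, bystander
- coin_roll1: coin roll, 74 mm long, 21 mm thick, bystander
- lighter: teal lighter, 78 mm long, 14 mm high, bystander
- card_reader: card reader, 100 x 66 x 19 mm, bystander

How it is judged (in metres and radians):
On the way, in this order (a step that is already met when the one before it is completed fails the run):
1. the monopod's foot is home in the dock, the mast still closed (horizontal distance between pole_foot and dock below 0.007 m and height (world z) of pole_foot below 0.006 m and angle between pole_foot's own z axis and vertical below 0.1 rad and value of joint pole_mast below 0.012 m), for 0.2 s.
2. the mast is drawn out to the second stop (value of joint pole_mast above 0.085 m), for 0.2 s.
At the end, for the whole second after the job is handed in: Mast drawn out to the second stop (within 5 mm), foot still under the dock's lip within 8 mm of home, pole upright within 0.1 rad and still, and the fingers still gripping the grip with at least 2 N (value of joint pole_mast above 0.085 m and horizontal distance between pole_foot and dock below 0.008 m and height (world z) of pole_foot below 0.007 m and angle between grip_centre's own z axis and vertical below 0.1 rad and contact force between the fingers and pole_mast above 2 N and linear speed of pole_mast below 0.02 m/s); the arm keeps its last pose, push and grip.
It fails at once if the monopod is tipped over (angle between pole_foot's own z axis and vertical above 0.6 rad).
It fails at once if a bystander is knocked more than 30 mm (distance of any of sticky_pad, binder_clip, marker_red, coin_roll0, coin_roll1, lighter, card_reader from where it was at the start of the episode above 0.03 m).
It also fails if it takes over 59 s, if anything falls off the work surface, if the arm or the gripper's body presses on something with over 40 N, if the wrist force passes 120 N, or if a joint passes its speed limit or range.

## Working session

There is one attempt and no reset: what is moved stays moved. The work goes in short steps, Python scripts to look and compute and a tool call to move; the robot and the scene stay as the last step left them, time stands still between calls to the robot, and variables do not carry over. Pictures are saved under pics/ and viewed, at most 10 in all, crops included, and the job is handed in when it is done.

Besides the shell and the picture viewer there is one more tool, called after ">>>" by a JSON object that holds its "method" and its "body". step_arm: Moves the arm, as the interface text tells. Shifts and turns lie within -1 to 1; 1 stands for 200 mm of shift or 180 degrees of turn. Its arguments: {"type":"object","properties":{"delta_pos":{"type":"array","items":{"type":"array","items":{"type":"number","minimum":-1,"maximum":1}}},"spin":{"type":"array","items":{"type":"number","minimum":-1,"maximum":1}},"gripper":{"type":"number"},"squeeze":{"type":"number"}},"required":["delta_pos","spin"]}

```bash
mkdir -p pics; cat > h.py <<'E'
import numpy as np, cv2, json
from bench import r
def snap(n,f=None):
    s=r.snapshot(n)
    if f: cv2.imwrite('pics/'+f,s['pixels'])
    return s
def ray(s,uv):
    K=np.array([[s['fx'],0,s['cx']],[0,s['fy'],s['cy']],[0,0,1.]])
    p=cv2.undistortPoints(np.array([[uv]],float),K,np.array(s['dist_coeffs'],float))[0,0]
    T=np.array(s['camera_from_world']);R=T[:3,:3]
    return -R.T@T[:3,3], R.T@np.array([p[0],-p[1],-1.])
def onplane(s,uv,z):
    o,d=ray(s,uv); return o+d*(z-o[2])/d[2]
def proj(s,P):
    T=np.array(s['camera_from_world']);q=T[:3,:3]@np.array(P,float)+T[:3,3]
    K=np.array([[s['fx'],0,s['cx']],[0,s['fy'],s['cy']],[0,0,1.]])
    return cv2.projectPoints(np.array([[q[0],-q[1],-q[2]]]),np.zeros(3),np.zeros(3),K,np.array(s['dist_coeffs'],float))[0].ravel()
def tri(a,ua,b,ub):
    o1,d1=ray(a,ua);o2,d2=ray(b,ub);t=np.linalg.lstsq(np.c_[d1,-d2],o2-o1,rcond=None)[0]
    p,q=o1+d1*t[0],o2+d2*t[1];return (p+q)/2,np.linalg.norm(p-q)
E
python3 - <<'E'
from h import *
import pickle
a=snap('top','top0.png');b=snap('scene','scene0.png')
pickle.dump((a,b),open('v0.pkl','wb'))
for s in(a,b):print(ray(s,(256,192)))
print(r.sense())
E
```

```text
(array([444.33928611, 126.4777617 , 953.66266278]), array([ 0.09804281,  0.00978323, -0.99515263]))
(array([ 94.01882126, 324.96619289, 813.09797747]), array([ 0.49823397, -0.22505137, -0.83745942]))
{'time': 0.1, 'joint_pos': array([-7.72581969e+01,  7.51055027e+00,  8.53252420e+01,  4.36543810e-04,
        8.72610039e+01, -4.89223901e+00]), 'qd': array([ 0.08117337, -0.13816759, -0.09053452,  0.02832119,  0.00554462,
       -0.00208527]), 'joint_efforts': array([ 3.51540157e-04, -5.70952606e+01, -5.01943731e+01, -2.04593116e-04,
        8.14295083e-03,  1.16637264e-05]), 'tool_pos': array([ 181.68175409, -571.30061296,  230.33062567]), 'tcp_rot': array([-1.79903594e+02, -8.68938548e-03,  1.76340136e+01]), 'ft_force': array([ 0.03703075,  0.10384568, -0.48525447]), 'wrist_torque': array([-0.00423238,  0.01454126, -0.00424001]), 'grip_force': 0.0, 'finger_gap': 85.33421763744391}
```

View pics/top0.png

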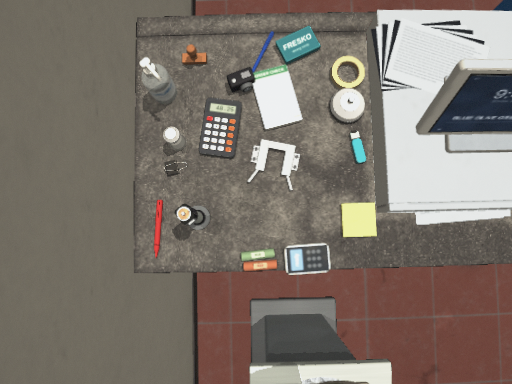

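View pics/scene0.png

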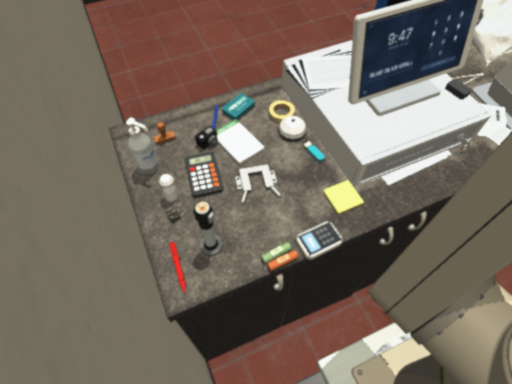

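The top view shows the monopod with its grip top near (184,213) and its foot near (202,217). The dock is at about (275,158) with its mouth facing down the image. In the scene view the grip is at (204,210) and the foot at (210,245).

```bash
python3 - <<'E'
from h import *
import pickle
a,b=pickle.load(open('v0.pkl','rb'))
c1=cv2.resize(a['pixels'][120:260,150:310],(800,700),interpolation=cv2.INTER_CUBIC)[:600]
c1=cv2.resize(a['pixels'][125:245,150:310],(800,600),interpolation=cv2.INTER_CUBIC)
c2=cv2.resize(b['pixels'][155:275,150:310],(800,600),interpolation=cv2.INTER_CUBIC)
cv2.imwrite('pics/ca.png',c1);cv2.imwrite('pics/cb.png',c2)
for n,u in dict(foot=(202,217),dockbackL=(262,142),dockbackR=(297,150),mL=(249,180),mR=(291,188),marker=(158,228),clip=(175,168),pad=(359,220),coin=(258,255),coin2=(260,266),reader=(307,259),calc=(221,128),wallL=(135,200),bottle=(160,90)).items(): print(n,onplane(a,u,8).round())
print('grip',onplane(a,(184,213),190))
E
```

```text
foot [483. 259.   8.]
dockbackL [653. 120.   8.]
dockbackR [632.  40.   8.]
mL [565. 151.   8.]
mR [545.  56.   8.]
marker [460. 359.   8.]
clip [597. 320.   8.]
pad [469. -96.   8.]
coin [396. 134.   8.]
coin2 [371. 130.   8.]
reader [384.  25.   8.]
calc [688. 214.   8.]
wallL [525. 413.   8.]
bottle [783. 356.   8.]
grip [483.77194674 266.56585272 190.        ]
```

View pics/ca.png

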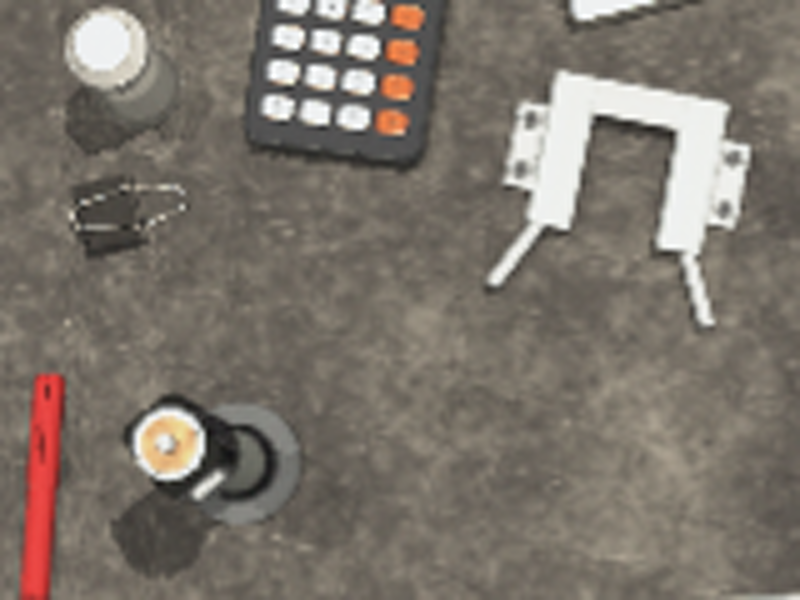

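View pics/cb.png

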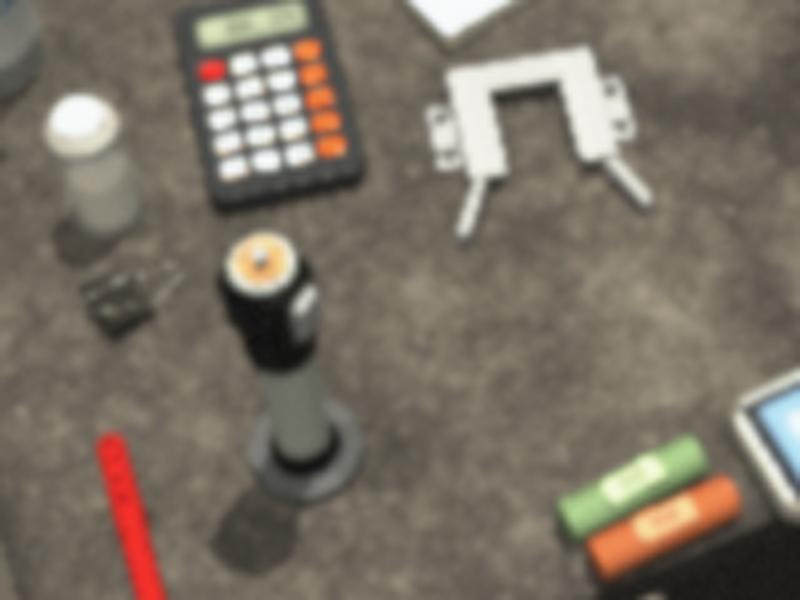

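The zoomed top crop shows the button plate on the grip's lower-right side at (192,222). The slot's inner edges run from (268,149) to (264,171) and from (286,151) to (282,175). The scene crop shows the screw at (202,207) and the button at (211,218).

```bash
cat > m.py <<'E'
from h import *
import pickle
a,b=pickle.load(open('v0.pkl','rb'))
A=lambda x,y:(150+x/5-.4,125+y/5-.4); B=lambda x,y:(150+x/5-.4,155+y/5-.4)
print('plate',tri(a,A(169,443),b,B(262,263)))
print('button',tri(a,A(209,485),b,B(304,316)))
print('foot',onplane(a,A(239,463),8), onplane(b,B(306,452),8))
print('dock height chk',tri(a,A(557,72),b,B(447,73)),tri(a,A(728,103),b,B(588,48)))
L=[onplane(a,A(*p),15)[:2] for p in((592,120),(572,228),(680,130),(658,248))]
Bk=[onplane(a,A(*p),15)[:2] for p in((557,72),(728,103))]
T=[onplane(a,A(*p),15)[:2] for p in((490,286),(708,325))]
print(L,Bk,T)
ax=(L[0]-L[1])/np.linalg.norm(L[0]-L[1])+(L[2]-L[3])/np.linalg.norm(L[2]-L[3])
w=Bk[0]-Bk[1]; print('yaws',[np.degrees(np.arctan2(*(p[::-1]))) for p in(L[0]-L[1],L[2]-L[3],ax,(w[1],-w[0]))])
E
python3 m.py
```

```text
plate (array([483.87846384, 269.63895023, 176.84989715]), np.float64(1.01230449711449))
button (array([468.95862295, 259.60911667, 149.69088194]), np.float64(0.2936701690919689))
foot [483.054322   269.52203187   8.        ] [478.03918829 270.7006074    8.        ]
dock height chk (array([659.1013403 , 121.49802915,   9.97318456]), np.float64(0.7278938451276139)) (array([642.98492314,  43.59490202,  10.12947685]), np.float64(0.45737711449811363))
[array([635.50768197, 106.3871179 ]), array([586.02084934, 116.59359554]), array([630.02789732,  66.45213212]), array([576.04974956,  77.89908386])] [array([658.13260271, 121.84351405]), array([642.07130384,  44.22098369])] [array([560.36624851, 154.20805791]), array([540.55936317,  56.27545482])]
yaws [np.float64(-11.653638916024223), np.float64(-11.973127395175188), np.float64(-11.813383155599706), np.float64(-11.690406151809164)]
```

>>> {"method": "step_arm", "body": {"delta_pos": [[0,0,0.25],[0,0,0.25],[0.18,0.225,0],[0.18,0.225,0],[0.18,0.225,0],[0.18,0.225,0],[0.18,0.225,0],[0.18,0.225,0]], "spin": [0,0,0.02,0.02,0.02,0.02,0.01,0], "gripper": 1, "squeeze": 40}}

```text
time: 1.1
tool_pos: [398.5, -300.1, 330.9]
tcp_rot: [-180.0, 0.0, 33.9]
ft_force: [0.7, -0.7, -0.4]
finger_gap: 85.7
grip_force: 0.0
```

>>> {"method": "step_arm", "body": {"delta_pos": [[0,0.25,0],[0,0.27,0],[0,0.27,0],[0,0.27,0],[0.05,0.27,0],[0.1,0.27,0],[0.1,0.27,0],[0.1,0.27,0]], "spin": [0,0,0,0,0,0,0,0]}}

```text
time: 2.1
tool_pos: [468.0, 128.2, 331.1]
tcp_rot: [180.0, 0.0, 33.9]
ft_force: [1.2, -1.4, 0.1]
finger_gap: 85.5
grip_force: 0.0
```

```bash
python3 - <<'E'
from h import *
import pickle
s=snap('wrist','w1.png'); pickle.dump(s,open('w1.pkl','wb'))
print(r.sense()['tool_pos'],ray(s,(256,192)))
print(proj(s,(483.5,269.6,190)),proj(s,(483.5,269.6,154)))
E
```

```text
[468.70548337 133.84203253 329.97738136] (array([532.5277475 , 168.98938609, 474.72567542]), array([-0.24637344, -0.16461399, -0.95510377]))
[121.00979287  71.277603  ] [136.41520233  73.51287331]
```

View pics/w1.png

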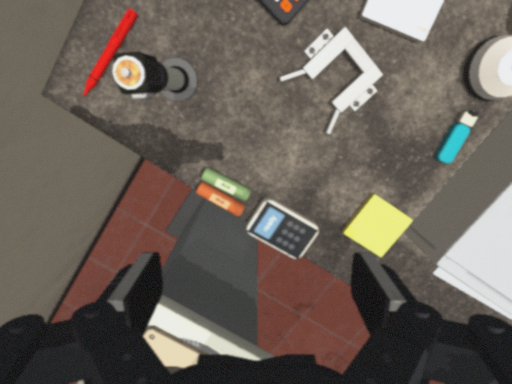

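The wrist view shows the plate at (129,71), the button just below it at (138,95), the foot at (177,79) and the dock at about (345,70). I'll enlarge the pole and the dock.

```bash
python3 - <<'E'
from h import *
import pickle
s=pickle.load(open('w1.pkl','rb'));p=s['pixels']
c=np.vstack([cv2.resize(p[40:110,100:220],(720,420)[:2],interpolation=cv2.INTER_CUBIC)[:300*1] if 0 else cv2.resize(p[45:105,100:210],(550,300),interpolation=cv2.INTER_CUBIC),cv2.resize(p[20:140,275:385],(550,600),interpolation=cv2.INTER_CUBIC)[:0]])
d=cv2.resize(p[20:140,275:390],(575,600),interpolation=cv2.INTER_CUBIC)
o=np.zeros((600,800,3),np.uint8); e=cv2.resize(p[45:105,105:205],(400,240),interpolation=cv2.INTER_CUBIC)
o[:240,:400]=e; o[120:600,400:800]=cv2.resize(p[20:140,280:380],(400,480),interpolation=cv2.INTER_CUBIC)
cv2.imwrite('pics/w1c.png',o)
E
```

```text
(no output)
```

View pics/w1c.png

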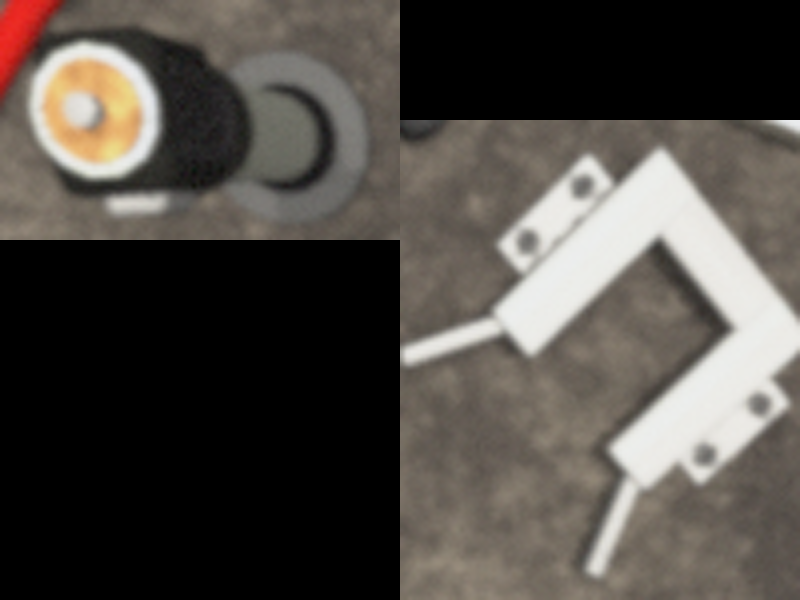

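The enlarged view puts the plate centre at (95,110), the button at (137,204) and the foot centre near (284,137). The slot's inner corners are at (658,240), (732,328), (530,357) and (608,450).

```bash
cat >> m.py <<'E'
print('----')
s=pickle.load(open('w1.pkl','rb'))
P=lambda x,y:(105+x/4-.4,45+y/4-.4); D=lambda x,y:(280+(x-400)/4-.4,20+(y-120)/4-.4)
print('plate',tri(a,A(169,443),s,P(95,110)),tri(b,B(262,263),s,P(95,110)))
print('button',tri(a,A(209,485),s,P(137,204)),tri(b,B(304,316),s,P(137,204)))
print('foot',onplane(s,P(284,137),8))
C=[onplane(s,D(*p),15)[:2] for p in((658,240),(530,357),(732,328),(608,450))]
O=[onplane(s,D(*p),15)[:2] for p in((660,147),)]
print('dock tri',[tri(a,A(*p),s,D(*q)) for p,q in zip(((592,120),(572,228),(680,130),(658,248),(557,72)),((658,240),(530,357),(732,328),(608,450),(660,147)))])
print(C,O,[np.degrees(np.arctan2(*(v[::-1]))) for v in(C[0]-C[1],C[2]-C[3])])
yw=np.radians(-11.8);ax=np.array([np.cos(yw),np.sin(yw)]);n=np.array([-ax[1],ax[0]])
for Q in (L,C): print('home(back lip edge 20 behind home?)',[(q@ax,q@n) for q in Q])
E
python3 m.py|sed -n '/----/,$p'
```

```text
----
plate (array([483.94449658, 270.21479047, 173.77401596]), np.float64(1.0916500840598728)) (array([484.05405127, 269.06055575, 176.03558601]), np.float64(0.1616178187135918))
button (array([468.50876542, 257.73660779, 158.82899982]), np.float64(1.0750050239795172)) (array([467.14601621, 259.40269269, 152.39212398]), np.float64(0.7940237113960232))
foot [484.67345527 268.20660009   8.        ]
dock tri [(array([629.61834326, 107.35584966,  49.39032373]), np.float64(2.2353264280989125)), (array([585.51625262, 116.51619063,  21.4890938 ]), np.float64(0.9828459338649657)), (array([629.32059959,  66.91515502,  21.44451756]), np.float64(1.1195305561034326)), (array([575.53481397,  78.17724975,  25.8611787 ]), np.float64(2.0736035760080784)), (array([651.70523533, 122.17486098,  44.96092205]), np.float64(0.856430402186915))]
[array([638.67956863, 102.59563241]), array([586.75417134, 115.60943276]), array([631.2741917 ,  65.49846642]), array([577.60232889,  75.66538396])] [array([660.44254558, 119.09799422])] [np.float64(-14.069939477036419), np.float64(-10.726295285431643)]
home(back lip edge 20 behind home?) [(np.float64(600.3219996152435), np.float64(234.09769217504942)), (np.float64(549.7937685966655), np.float64(233.96861839663129)), (np.float64(603.1245640460925), np.float64(193.88604259952967)), (np.float64(547.9462590585725), np.float64(194.0527722499086))]
home(back lip edge 20 behind home?) [(np.float64(604.2021998372318), np.float64(231.0349689693954)), (np.float64(550.7128509918397), np.float64(233.1552150037872)), (np.float64(604.5395418355814), np.float64(193.20739262566937)), (np.float64(549.922811140815), np.float64(192.18377260896327))]
```

>>> {"method": "step_arm", "body": {"delta_pos": [[0.02,0.22,0],[0.03,0.23,0],[0.02,0.22,0],[0,0,0],[0,0,0],[0,0,0]], "spin": [0,0,0,0,0,0]}}

```text
time: 2.9
tool_pos: [481.9, 259.2, 331.3]
tcp_rot: [180.0, 0.0, 33.8]
ft_force: [-0.2, 0.1, 0.6]
finger_gap: 85.3
grip_force: 0.0
```

>>> {"method": "step_arm", "body": {"delta_pos": [[0.011,0.051,0],[0,0,-0.2],[0,0,-0.2],[0,0,-0.2],[0,0,-0.2],[0,0,-0.18],[0,0,0],[0,0,0]], "spin": [0,0,0,0,0,0,0,0]}}

```text
time: 3.9
tool_pos: [484.9, 270.8, 137.0]
tcp_rot: [180.0, -0.1, 33.8]
ft_force: [0.5, 0.3, 0.7]
finger_gap: 85.4
grip_force: 0.0
```

>>> {"method": "step_arm", "body": {"delta_pos": [[0,0,0],[0,0,0],[0,0,0],[0,0,0],[0,0,0],[0,0,0],[0,0,0],[0,0,0]], "spin": [0,0,0,0,0,0,0,0], "gripper": -1, "squeeze": 30}}

```text
time: 4.9
tool_pos: [484.4, 270.6, 136.0]
tcp_rot: [180.0, -0.1, 33.8]
ft_force: [-0.8, -0.4, 5.5]
finger_gap: 27.4
grip_force: 30.3
```

>>> {"method": "step_arm", "body": {"delta_pos": [[0,-0.06,0.002],[0,-0.11,0],[0,-0.12,0],[0,-0.12,0],[0,-0.12,0],[0,-0.12,0],[0.01,-0.12,0],[0,0,0]], "spin": [0,0,0,0,0,0,0,0], "squeeze": 45}}

```text
time: 5.9
tool_pos: [486.4, 114.2, 136.1]
tcp_rot: [179.9, -0.0, 33.7]
ft_force: [-0.0, -2.1, 5.0]
finger_gap: 27.6
grip_force: 45.7
```

>>> {"method": "step_arm", "body": {"delta_pos": [[0,0,0],[0,0,0],[0,0,0]], "spin": [0,0,0]}}

```text
time: 6.28
tool_pos: [486.2, 116.4, 136.1]
tcp_rot: [180.0, -0.0, 33.9]
ft_force: [-0.5, -2.2, 5.8]
finger_gap: 27.2
grip_force: 45.8
```

```bash
python3 - <<'E'
from h import *
import pickle
a=snap('top'); b=snap('scene'); w=snap('wrist');pickle.dump((a,b,w),open('v1.pkl','wb'))
st=r.sense();print(st['tool_pos'],st['tcp_rot'],st['ft_force'])
o=np.zeros((600,800,3),np.uint8)
for i,s in enumerate((a,b)):
    u=proj(s,(530,110,15)).astype(int);print(u)
    q=s['pixels'][max(0,u[1]-60):u[1]+60,u[0]-40:u[0]+40]
    o[:,400*i:400*i+400]=cv2.resize(q,(400,600),interpolation=cv2.INTER_CUBIC)
cv2.imwrite('pics/v1.png',o)
E
```

```text
[486.23552226 116.4979902  136.08871819] [ 1.79951558e+02 -2.06897151e-02  3.38608964e+01] [-0.07793311 -2.6493999   6.47649864]
[267 194]
[262 203]
```

View pics/v1.png

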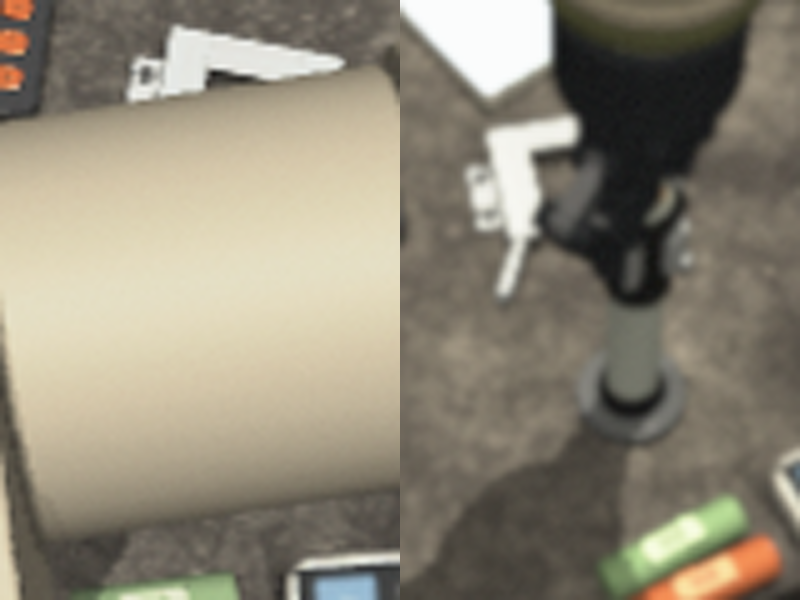

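The scene crop shows the foot disc standing freely on the worktop, centred near crop (632,396). The coin rolls are untouched and the arm hides the dock from the top camera.

```bash
python3 - <<'E'
from h import *
import pickle
a,b,w=pickle.load(open('v1.pkl','rb'))
f=lambda x,y:(222+(x-400)/5-.4,143+y/5-.4)
print(onplane(b,f(632,396),8), 'dock axis at x=486: y=116.4')
print(onplane(b,f(632,442),2),onplane(b,f(577,396),8),onplane(b,f(687,396),8))
E
```

```text
[479.35814268 117.60003561   8.        ] dock axis at x=486: y=116.4
[458.7196549  127.08401435   2.        ] [490.58760433 142.77487665   8.        ] [468.1293532   92.42852122   8.        ]
```

>>> {"method": "step_arm", "body": {"delta_pos": [[0.073,-0.0153,0],[0.073,-0.0153,0],[0.073,-0.0153,0],[0.073,-0.0153,0],[0.073,-0.0153,0],[0.025,-0.005,0],[0,0,0]], "spin": [0,0,0,0,0,0,0]}}

```text
time: 7.3
tool_pos: [564.5, 100.5, 136.0]
tcp_rot: [180.0, -0.0, 33.9]
ft_force: [0.9, -0.8, 4.1]
finger_gap: 27.7
grip_force: 45.5
```

>>> {"method": "step_arm", "body": {"delta_pos": [[0.03,-0.0063,0],[0.03,-0.0063,0],[0.03,-0.0063,0],[0.03,-0.0063,0],[0.03,-0.0063,0],[0,0,0]], "spin": [0,0,0,0,0,0]}}

```text
time: 8.05
tool_pos: [594.3, 94.3, 136.0]
tcp_rot: [180.0, -0.0, 33.9]
ft_force: [0.2, -0.5, 4.2]
finger_gap: 27.7
grip_force: 45.5
```

>>> {"method": "step_arm", "body": {"delta_pos": [[0.03,-0.0063,0],[0.03,-0.0063,0],[0.02,-0.004,0],[0.01,-0.002,0],[0,0,0]], "spin": [0,0,0,0,0]}}

```text
time: 8.68
tool_pos: [611.9, 90.8, 136.1]
tcp_rot: [-180.0, -0.0, 33.9]
ft_force: [-2.3, 0.9, 6.4]
finger_gap: 27.6
grip_force: 45.7
```

>>> {"method": "step_arm", "body": {"delta_pos": [[0.01,-0.002,0],[0,0,0]], "spin": [0,0]}}

```text
time: 8.93
tool_pos: [613.8, 90.4, 136.1]
tcp_rot: [-180.0, -0.0, 33.9]
ft_force: [-1.9, -0.2, 7.3]
finger_gap: 27.4
grip_force: 45.7
```

>>> {"method": "step_arm", "body": {"delta_pos": [[0.01,-0.002,0],[0,0,0]], "spin": [0,0]}}

```text
time: 9.18
tool_pos: [615.9, 90.0, 136.1]
tcp_rot: [-180.0, -0.0, 33.9]
ft_force: [-2.0, 1.2, 5.9]
finger_gap: 27.6
grip_force: 45.7
```

No stop felt yet, so I'll continue in 2 mm steps.

>>> {"method": "step_arm", "body": {"delta_pos": [[0.01,-0.002,0],[0,0,0]], "spin": [0,0]}}

```text
time: 9.43
tool_pos: [617.8, 89.6, 136.1]
tcp_rot: [-180.0, -0.0, 33.9]
ft_force: [-1.0, 0.4, 7.0]
finger_gap: 27.6
grip_force: 45.7
```

>>> {"method": "step_arm", "body": {"delta_pos": [[0.01,-0.002,0],[0,0,0]], "spin": [0,0]}}

```text
time: 9.68
tool_pos: [619.3, 89.5, 136.1]
tcp_rot: [-179.9, 0.0, 33.9]
ft_force: [-4.1, 0.5, 9.4]
finger_gap: 27.5
grip_force: 46.0
```

>>> {"method": "step_arm", "body": {"delta_pos": [[0.01,-0.002,0],[0,0,0]], "spin": [0,0]}}

```text
time: 9.93
tool_pos: [620.7, 89.6, 136.3]
tcp_rot: [-179.8, 0.1, 33.9]
ft_force: [-6.6, 1.5, 12.4]
finger_gap: 27.3
grip_force: 46.4
```

>>> {"method": "step_arm", "body": {"delta_pos": [[-0.013,0.0025,0],[0,0,0],[0,0,0],[0,0,0]], "spin": [0,0,0,0]}}

```text
time: 10.42
tool_pos: [619.2, 89.6, 136.1]
tcp_rot: [-180.0, -0.0, 33.9]
ft_force: [-1.6, 1.4, 7.0]
finger_gap: 27.6
grip_force: 45.6
```

```bash
python3 - <<'E'
from h import *
import pickle
b=snap('scene'); w=snap('wrist');pickle.dump((b,w),open('v2.pkl','wb'))
st=r.sense();print(st['tool_pos'],st['tcp_rot'],st['ft_force'])
u=proj(b,(605,95,15)).astype(int);print(u)
o=cv2.resize(b['pixels'][u[1]-60:u[1]+40,u[0]-60:u[0]+60],(720,600),interpolation=cv2.INTER_CUBIC)
cv2.imwrite('pics/v2.png',o)
E
```

```text
[619.14013867  89.5444236  136.10006237] [-1.79962631e+02 -1.76753430e-02  3.38773079e+01] [-2.64188578  0.39949565  7.94061163]
[255 179]
```

View pics/v2.png

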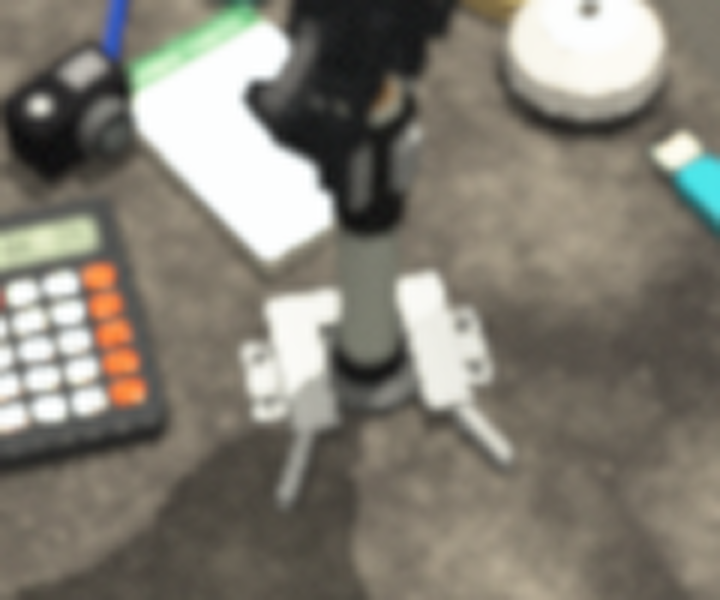

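The scene crop shows the foot disc under both lips, with its front edge just showing at (375,395) between the lip ends; the pole is upright. I'll release it, turn 90° round the grip in place and close on the button.

>>> {"method": "step_arm", "body": {"delta_pos": [[0,0,0],[0,0,0],[0,0,0],[0,0,0],[0,0,0],[0,0,0],[0,0,0],[0,0,0]], "spin": [0,0,0,0,0,0,0,0], "gripper": 1}}

```text
time: 11.52
tool_pos: [619.4, 88.6, 135.7]
tcp_rot: [180.0, -0.0, 33.8]
ft_force: [0.7, 0.9, 0.2]
finger_gap: 85.2
grip_force: 0.0
```

>>> {"method": "step_arm", "body": {"delta_pos": [[0,0,0],[0,0,0],[0,0,0],[0,0,0],[0,0,0],[0,0,0],[0,0,0],[0,0,0]], "spin": [0.05,0.05,0.05,0.05,0.05,0.05,0.05,0.05]}}

```text
time: 12.52
tool_pos: [619.4, 88.6, 135.7]
tcp_rot: [180.0, 0.0, 106.1]
ft_force: [-0.5, 0.2, 0.8]
finger_gap: 85.2
grip_force: 0.0
```

>>> {"method": "step_arm", "body": {"delta_pos": [[0,0,0],[0,0,0],[0,0,0],[0,0,0]], "spin": [0.05,0.05,0,0]}}

```text
time: 13.02
tool_pos: [619.4, 88.6, 135.7]
tcp_rot: [-180.0, 0.0, 123.6]
ft_force: [-0.6, 0.0, -0.1]
finger_gap: 85.3
grip_force: 0.0
```

>>> {"method": "step_arm", "body": {"delta_pos": [[0,0,0],[0,0,0],[0,0,0],[0,0,0],[0,0,0],[0,0,0],[0,0,0],[0,0,0]], "spin": [0,0,0,0,0,0,0,0], "gripper": -1, "squeeze": 40}}

```text
time: 14.02
tool_pos: [619.3, 88.5, 135.7]
tcp_rot: [-180.0, 0.0, 123.8]
ft_force: [-3.1, -1.5, 3.6]
finger_gap: 34.0
grip_force: 43.9
```

>>> {"method": "step_arm", "body": {"delta_pos": [[-0.005,-0.002,0],[0,0,0.03],[0,0,0.05],[0,0,0.07],[0,0,0]], "spin": [0,0,0,0,0]}}

```text
time: 14.65
tool_pos: [619.2, 88.3, 168.0]
tcp_rot: [179.9, 0.1, 123.8]
ft_force: [-2.4, 0.3, 0.5]
finger_gap: 33.5
grip_force: 43.7
```

>>> {"method": "step_arm", "body": {"delta_pos": [[0,0,0.06],[0,0,0.07],[0,0,0.06],[0,0,0.05],[0,0,0.03],[0,0,0],[0,0,0]], "spin": [0,0,0,0,0,0,0]}}

```text
time: 15.52
tool_pos: [618.8, 88.2, 219.9]
tcp_rot: [179.9, 0.0, 123.8]
ft_force: [0.4, 0.6, 0.0]
finger_gap: 33.7
grip_force: 43.7
```

>>> {"method": "step_arm", "body": {"delta_pos": [[0,0,0.015],[0,0,0.01],[0,0,0],[0,0,0]], "spin": [0,0,0,0]}}

```text
time: 16.02
tool_pos: [618.2, 88.1, 224.6]
tcp_rot: [-180.0, -0.0, 123.8]
ft_force: [-0.3, -0.4, -0.9]
finger_gap: 33.6
grip_force: 43.4
```

```bash
python3 - <<'E'
from h import *
b=snap('scene');t=r.sense();print(t['tool_pos'],t['ft_force'])
o=cv2.resize(b['pixels'][110:230,180:320],(700,600),interpolation=cv2.INTER_CUBIC)
cv2.imwrite('pics/v3.png',o)
E
```

```text
[618.26956646  88.12618327 224.60915515] [-0.00262149  0.3886478  -2.08554169]
```

View pics/v3.png

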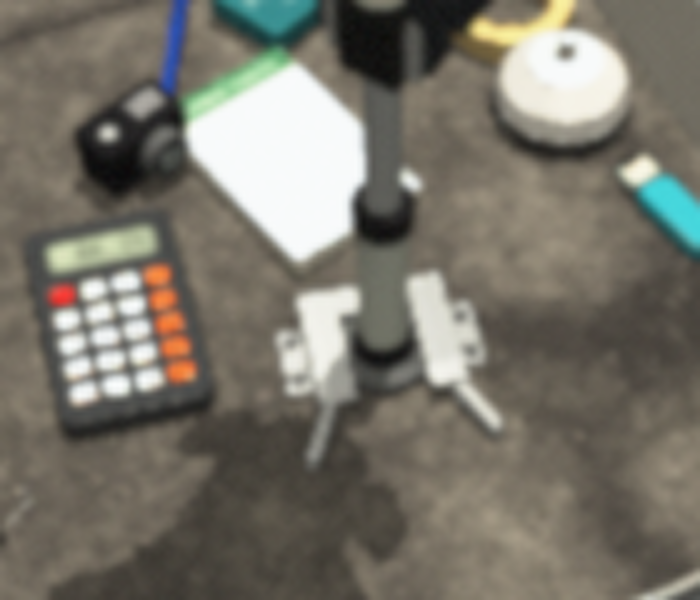

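The scene crop shows the mast well out above the collar at (383,212), with the foot still home under the lips at (385,365). Next I'll feel for the end stop.

>>> {"method": "step_arm", "body": {"delta_pos": [[0,0,0.007],[0,0,0.005],[0,0,0],[0,0,0]], "spin": [0,0,0,0]}}

```text
time: 16.58
tool_pos: [618.2, 88.2, 226.8]
tcp_rot: [-180.0, -0.0, 123.8]
ft_force: [0.1, 0.4, -5.6]
finger_gap: 33.5
grip_force: 43.0
```

>>> {"method": "step_arm", "body": {"delta_pos": [[0,0,-0.005],[0,0,0],[0,0,0],[0,0,0],[0,0,0]], "spin": [0,0,0,0,0]}}

```text
time: 17.2
tool_pos: [618.4, 88.2, 226.1]
tcp_rot: [-180.0, -0.0, 123.8]
ft_force: [0.3, -0.2, -5.9]
finger_gap: 33.7
grip_force: 43.0
```

```bash
python3 - <<'E'
from bench import r
s=r.sense();print(s['tool_pos'],s['ft_force'],s['grip_force']);print(r.hand_in())
E
```

```text
[618.4003174   88.19043267 226.07168003] [ 0.25042815 -0.21139656 -5.93076391] 43.003498166799545
the job is handed in; nothing more can be done
None
```

I've handed the job in at 17 s with the foot pushed to the dock's back stop, the mast drawn about 90 mm to its end stop, and the gripper still holding the grip at 43 N. The hand-in returned no verdict; the last picture, taken just before the final 2 mm of draw, shows the pole upright with the foot under the lips and nothing in view displaced.

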